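# Find the full carton of brads

### The arm

A 6-joint arm with a two-finger parallel gripper is mounted at the origin on a cart in front of the work surface, level with it; the furniture and walls round the work are solid. World frame = base frame: x ahead of the robot, y to its left, z up, the work surface at z = 0. Lengths are in m, angles in rad, forces in N, time in s.
With the tool pointing down it reaches from about 0.3 to 0.85 m from the base axis. Payload 4.2 kg.
Tool frame: the origin (TCP) lies between the finger pads; the fingertips stand 19 mm ahead of it and the grasp point (between the pads) is the TCP; z points along the fingers, y is the line along which they close (so a half turn about z gives the same grasp; the last joint's range is limited). The gripper opens to 91 mm and grips with 3 to 60 N. Pads are 32 mm wide; open, the fingers measure 118 mm over their backs; the gripper's body (76 mm by 178 mm) begins 60 mm behind the grasp point.
Start: joints at [-1.187, 0.32, 1.565, -0, 1.257, -0.02], TCP at [0.226, -0.529, 0.233] pointing down, gripper open.
Joint ranges: [-3.11, 3.11], [-0.84, 2.01], [0.21, 2.61], [-1.34, 4.49], [0.05, 2.63], [-2.56, 2.56]. Speed limits (rad/s): [2.57, 2.57, 3.14, 3.14, 3.14, 3.14].

### API

Orientations are given as a 3x3 rotation matrix whose columns are the frame's x, y, z axes.
In Python, from bench import r, eyes, outline_of, pinpoint gives the robot as it stands. The module is installed in compiled form; this text tells all that it offers.
- The arm moves only by the tool move_arm, never from a script. Its argument "series" is a list of rows, each a list of 3 entries, a list of its own where there are three numbers: the shift along the world's x, y, z scaled (see below), then the turn, a rotation vector about the world's x, y, z scaled (see below), then the opening, from 0 (shut) to 1 (fully open). In form: [[[tx, ty, tz], [wx, wy, wz], hand], ...]. A call has 1 to 5 rows; each row shifts and turns the commanded pose from where the row before left it; what a row does not reach is not made up. The controller multiplies each number of a shift by 750 mm and each number of a turn by 0.5 rad. A row lasts 1/10 s, in which the tool goes at most 50 mm and 8.59 degrees, less where a joint would pass 70% of its speed; a pose out of reach is approached as far as the arm can. A call with a number of a shift or a turn outside -1 to 1 is refused whole. A call with a gripper value outside its range is refused whole. The fingers move at their own pace and stop on an object; "grip_force" is the grip in N (left out, the last holds). Time passes only in rows, so rows that do not move let the fingers close. It gives the time, the measured TCP pose, the force, the opening and the grip force at its end, in the units of the state.
- r.read_state(): the state, without advancing time (a new reading comes with each control period).
- eyes.capture(name): name is "scene" or "side" or "wrist"; returns the picture (420x560x3 uint8, blue, green, red); there is no depth.
- eyes.camera_info(name): a dict with "intrinsics" (3x3 intrinsics, pixels), "extrinsics" (4x4, takes a point from camera to world coordinates). Camera axes: x right, y down, z forward; pixel columns grow to the right and rows downward; lengths in m; the calibration is good to about 2 mm. The wrist camera is an equidistant fisheye: a pixel r from the principal point sees the ray r / f radians off the axis. A picture is of the moment at which its call begins: read the wrist's pose just before it. camera_info takes no time and is no camera call; for the wrist camera it gives the pose at the moment of the call.
- r.close_job(): hands the job in; it is judged then, once.
Trained networks look in the newest picture that a camera, given by its name, has taken for a name from the list of things; names that differ only in an ending like _2 or _b are one class to them, and where a whole thing is asked for, a point or a joint stands for the part that bears it (a point fixed in the world has none). Each returns a list of dicts, best first, with "conf" (0 to 1); they miss things now and then, are a little off and sometimes report something else, mostly with a low value. They report only what shows in the picture. A call takes as long as a camera call.
- outline_of(camera, query): "mask" (420x560 bool, what is visible of it) and "uv" ([column, row] in pixels, amid what is visible of it).
- pinpoint(camera, query): "uv" ([column, row] in pixels: a listed point, or the origin of a listed thing).
The state is a dict: "t": time; "qpos": joint angles; "joint_velocities": joint speeds; "effort": joint torques, N m; "tcp_pos": TCP position; "tcp_rot": TCP orientation; "force": force on the tool from outside, world axes, zero at the start; "torque": the same for the moment, N m; "opening": finger opening in m; "gripper_force": force on a finger pad.
Only numpy, scipy, OpenCV 4.12 (cv2) and the standard library are available. Lean on these libraries where they do the work, as an engineer would, in place of code of your own. Each camera call takes 0.05 s, during which the arm holds its last target. There are 200 camera calls.

### The job

Put the three closed cartons of brads into the carrier, one in each bay and lying flat, feeling the weight of each. When all three are in and let go, take the heaviest out again and hold it up level, at least 20 cm above the table top and free of everything else; finish while still holding it, with the two lighter cartons left flat in their bays and the tools and tape round about left alone.

Things in the scene. Friction and masses are not known exactly. Their poses are not given: they have to be found in the camera images.
- carrier: plain grey plastic carrier fixed to the table, 84 x 328 x 18 mm (x, y, z of its own axes), origin at the centre of its underside, z up. Three equal open-topped bays in a row along its y axis, each 74 mm (x) by 102.7 mm (y) inside, floor 5 mm above the table, walls 5 mm thick that rise 13 mm above the bay floor. Thin steel plates on its two ends.
- bay_1 (a point): centre of the floor of the bay at the carrier's +y end (5 mm above the table), axes as the carrier's; the bays are 107.7 mm apart
- bay_2 (a point): centre of the floor of the bay in the middle (5 mm above the table), axes as the carrier's; the bays are 107.7 mm apart
- bay_3 (a point): centre of the floor of the bay at the carrier's -y end (5 mm above the table), axes as the carrier's; the bays are 107.7 mm apart
- carton_1_mid (a point): one of three closed white-and-green printed cartons of brads, alike to look at, 61 mm (x) by 90 mm (y) by 51 mm high, lying flat on the table with z up; this point is at its centre, half-way up, axes as the carton's. Stiff; take it across the 61 mm sides. It is unknown which is the heaviest: that one weighs 0.6 to 0.85 kg, the two others 0.2 to 0.35 kg each
- carton_2_mid (a point): one of three closed white-and-green printed cartons of brads, alike to look at, 61 mm (x) by 90 mm (y) by 51 mm high, lying flat on the table with z up; this point is at its centre, half-way up, axes as the carton's. Stiff; take it across the 61 mm sides. It is unknown which is the heaviest: that one weighs 0.6 to 0.85 kg, the two others 0.2 to 0.35 kg each
- carton_3_mid (a point): one of three closed white-and-green printed cartons of brads, alike to look at, 61 mm (x) by 90 mm (y) by 51 mm high, lying flat on the table with z up; this point is at its centre, half-way up, axes as the carton's. Stiff; take it across the 61 mm sides. It is unknown which is the heaviest: that one weighs 0.6 to 0.85 kg, the two others 0.2 to 0.35 kg each
- tape_measure: bystander: yellow tape measure, 36 x 84 x 70 mm, origin at the centre of its underside
- screwdriver: bystander: red screwdriver, lying, 29 x 218 x 30 mm, origin at the centre of its underside
- torch: bystander: black torch, lying, 50 x 145 x 50 mm, origin at the centre of its underside
- tape_roll: bystander: black roll of tape, lying flat, 62 x 59 x 19 mm, origin at the centre of its underside

How it is judged:
On the way:
1. all three cartons lie flat in the carrier, one in each bay, and are let go (((horizontal distance between carton_1_mid and bay_1 below 0.014 m and z of carton_1_mid in the frame of bay_1 below 0.029 m) or (horizontal distance between carton_1_mid and bay_2 below 0.014 m and z of carton_1_mid in the frame of bay_2 below 0.029 m) or (horizontal distance between carton_1_mid and bay_3 below 0.014 m and z of carton_1_mid in the frame of bay_3 below 0.029 m)) and angle between each of carton_1_mid, carton_2_mid, carton_3_mid's own z axis and vertical below 0.07 rad and linear speed of each of carton_1, carton_2, carton_3 below 0.03 m/s and ((horizontal distance between carton_2_mid and bay_1 below 0.014 m and z of carton_2_mid in the frame of bay_1 below 0.029 m) or (horizontal distance between carton_2_mid and bay_2 below 0.014 m and z of carton_2_mid in the frame of bay_2 below 0.029 m) or (horizontal distance between carton_2_mid and bay_3 below 0.014 m and z of carton_2_mid in the frame of bay_3 below 0.029 m)) and ((horizontal distance between carton_3_mid and bay_1 below 0.014 m and z of carton_3_mid in the frame of bay_1 below 0.029 m) or (horizontal distance between carton_3_mid and bay_2 below 0.014 m and z of carton_3_mid in the frame of bay_2 below 0.029 m) or (horizontal distance between carton_3_mid and bay_3 below 0.014 m and z of carton_3_mid in the frame of bay_3 below 0.029 m)) and contact force between the fingers and carton_1 below 0.1 N and contact force between the fingers and carton_2 below 0.1 N and contact force between the fingers and carton_3 below 0.1 N), for 0.2 s.
At the end, for the whole second after the job is handed in: The heaviest carton is held still by the fingers, its centre over 18 cm above the table top, level within 20 degrees, clear of carrier and cartons; the two lighter ones lie flat in their bays (centres within 14 mm of the bay centres, seated on the floor), not touched by the fingers (((height (world z) of carton_1_mid above 0.18 m and contact force between the fingers and carton_1 above 1 N and angle between carton_1_mid's own z axis and vertical below 0.35 rad and linear speed of carton_1 below 0.03 m/s and contact force between carton_1 and carrier below 0.1 N and contact force between each of carton_1, the fingers and carton_2 below 0.1 N and contact force between each of carton_1, the fingers and carton_3 below 0.1 N and contact force between each of carton_2, carton_3 and carrier below 4.8 N and (((horizontal distance between carton_2_mid and bay_1 below 0.014 m and z of carton_2_mid in the frame of bay_1 below 0.029 m) or (horizontal distance between carton_2_mid and bay_2 below 0.014 m and z of carton_2_mid in the frame of bay_2 below 0.029 m) or (horizontal distance between carton_2_mid and bay_3 below 0.014 m and z of carton_2_mid in the frame of bay_3 below 0.029 m)) and angle between carton_2_mid's own z axis and vertical below 0.07 rad and linear speed of carton_2 below 0.03 m/s) and (((horizontal distance between carton_3_mid and bay_1 below 0.014 m and z of carton_3_mid in the frame of bay_1 below 0.029 m) or (horizontal distance between carton_3_mid and bay_2 below 0.014 m and z of carton_3_mid in the frame of bay_2 below 0.029 m) or (horizontal distance between carton_3_mid and bay_3 below 0.014 m and z of carton_3_mid in the frame of bay_3 below 0.029 m)) and angle between carton_3_mid's own z axis and vertical below 0.07 rad and linear speed of carton_3 below 0.03 m/s)) or (height (world z) of carton_2_mid above 0.18 m and contact force between the fingers and carton_2 above 1 N and angle between carton_2_mid's own z axis and vertical below 0.35 rad and linear speed of carton_2 below 0.03 m/s and contact force between carton_2 and carrier below 0.1 N and contact force between each of carton_2, the fingers and carton_1 below 0.1 N and contact force between each of carton_2, the fingers and carton_3 below 0.1 N and contact force between each of carton_1, carton_3 and carrier below 4.8 N and (((horizontal distance between carton_1_mid and bay_1 below 0.014 m and z of carton_1_mid in the frame of bay_1 below 0.029 m) or (horizontal distance between carton_1_mid and bay_2 below 0.014 m and z of carton_1_mid in the frame of bay_2 below 0.029 m) or (horizontal distance between carton_1_mid and bay_3 below 0.014 m and z of carton_1_mid in the frame of bay_3 below 0.029 m)) and angle between carton_1_mid's own z axis and vertical below 0.07 rad and linear speed of carton_1 below 0.03 m/s) and (((horizontal distance between carton_3_mid and bay_1 below 0.014 m and z of carton_3_mid in the frame of bay_1 below 0.029 m) or (horizontal distance between carton_3_mid and bay_2 below 0.014 m and z of carton_3_mid in the frame of bay_2 below 0.029 m) or (horizontal distance between carton_3_mid and bay_3 below 0.014 m and z of carton_3_mid in the frame of bay_3 below 0.029 m)) and angle between carton_3_mid's own z axis and vertical below 0.07 rad and linear speed of carton_3 below 0.03 m/s)) or (height (world z) of carton_3_mid above 0.18 m and contact force between the fingers and carton_3 above 1 N and angle between carton_3_mid's own z axis and vertical below 0.35 rad and linear speed of carton_3 below 0.03 m/s and contact force between carton_3 and carrier below 0.1 N and contact force between each of carton_3, the fingers and carton_1 below 0.1 N and contact force between each of carton_3, the fingers and carton_2 below 0.1 N and contact force between each of carton_1, carton_2 and carrier below 4.8 N and (((horizontal distance between carton_1_mid and bay_1 below 0.014 m and z of carton_1_mid in the frame of bay_1 below 0.029 m) or (horizontal distance between carton_1_mid and bay_2 below 0.014 m and z of carton_1_mid in the frame of bay_2 below 0.029 m) or (horizontal distance between carton_1_mid and bay_3 below 0.014 m and z of carton_1_mid in the frame of bay_3 below 0.029 m)) and angle between carton_1_mid's own z axis and vertical below 0.07 rad and linear speed of carton_1 below 0.03 m/s) and (((horizontal distance between carton_2_mid and bay_1 below 0.014 m and z of carton_2_mid in the frame of bay_1 below 0.029 m) or (horizontal distance between carton_2_mid and bay_2 below 0.014 m and z of carton_2_mid in the frame of bay_2 below 0.029 m) or (horizontal distance between carton_2_mid and bay_3 below 0.014 m and z of carton_2_mid in the frame of bay_3 below 0.029 m)) and angle between carton_2_mid's own z axis and vertical below 0.07 rad and linear speed of carton_2 below 0.03 m/s)))); the arm keeps its last pose, push and grip.
It fails at once if the tape measure is moved by more than 3 cm (distance of tape_measure from where it was at the start of the episode above 0.03 m).
It fails at once if the screwdriver is moved by more than 3 cm (distance of screwdriver from where it was at the start of the episode above 0.03 m).
It fails at once if the torch is moved by more than 3 cm (distance of torch from where it was at the start of the episode above 0.03 m).
It fails at once if the roll of tape is moved by more than 3 cm (distance of tape_roll from where it was at the start of the episode above 0.03 m).
It also fails if it takes over 72 s, if anything falls off the work surface, if the arm or the gripper's body presses on something with over 40 N, if the wrist force passes 120 N, or if a joint passes its speed limit or range.

## Working session

There is one attempt and no reset: what is moved stays moved. The work goes in short steps, Python scripts to look and compute and a tool call to move; the robot and the scene stay as the last step left them, time stands still between calls to the robot, and variables do not carry over. Pictures are saved under pics/ and viewed, at most 10 in all, crops included, and the job is handed in when it is done.

Besides the shell and the picture viewer there is one more tool, called after "Request:" in YAML: its name, and indented under it one key for each argument. move_arm: Moves the arm, as the interface text tells. Its arguments: {"type":"object","properties":{"series":{"type":"array","items":{"type":"array"}},"grip_force":{"type":"number"}},"required":["series"]}

```bash
mkdir -p pics; cat > h.py <<'E'
import numpy as np, cv2
from bench import r, eyes, outline_of, pinpoint
def ray(cam,uv,info=None):
    i=info or eyes.camera_info(cam);K=np.array(i["intrinsics"]);T=np.array(i["extrinsics"])
    x=(uv[0]-K[0,2])/K[0,0];y=(uv[1]-K[1,2])/K[1,1]
    if cam=="wrist":
        a=np.hypot(x,y);d=np.array([x/a*np.sin(a),y/a*np.sin(a),np.cos(a)]) if a>1e-9 else np.array([0,0,1.])
    else: d=np.array([x,y,1.])
    return T[:3,3],T[:3,:3]@d
def onz(cam,uv,z,info=None):
    o,d=ray(cam,uv,info);return o+d*(z-o[2])/d[2]
E
python3 - <<'E'
from h import *
np.set_printoptions(precision=4,suppress=True)
s=r.read_state();print(s)
ims=[]
for c in("scene","side","wrist"):
    im=eyes.capture(c);ims.append(im);i=eyes.camera_info(c);print(c,np.array(i["extrinsics"])[:3].tolist() if 0 else np.array(i["extrinsics"])[:3,3])
    for q,z in(("carton_1_mid",.0255),("bay_1",.005),("bay_2",.005),("bay_3",.005),("carrier",0),("tape_measure",0),("screwdriver",0),("torch",0),("tape_roll",0)):
        for d in pinpoint(c,q)[:4]: print(c,q,np.array(d["uv"]),round(d["conf"],2),onz(c,d["uv"],z,i)[:2])
    cv2.imwrite(f"pics/{c}0.png",im)
cv2.imwrite("pics/all0.png",cv2.resize(np.hstack(ims[:2]),(800,300),interpolation=cv2.INTER_AREA))
E
```

```text
{'t': 0.0, 'qpos': array([-1.187 ,  0.3203,  1.5657, -0.    ,  1.2574, -0.02  ]), 'joint_velocities': array([-0.0002,  0.0005,  0.0022, -0.0012,  0.0004, -0.    ]), 'effort': array([  0.001 , -41.2463, -23.1975,   0.0728,   0.0457,  -0.0002]), 'tcp_pos': array([ 0.2257, -0.5283,  0.2321]), 'tcp_rot': array([[ 0.9196,  0.3929, -0.0007],
       [ 0.3929, -0.9196,  0.0016],
       [ 0.    , -0.0018, -1.    ]]), 'force': array([-0.0043, -0.3582,  0.0457]), 'torque': array([ 0.0035, -0.0302,  0.0796]), 'gripper_force': 0.0, 'opening': 0.09109307965743067}
scene [-0.1877  0.6771  0.9755]
scene carton_1_mid [321.  212.4] 0.62 [ 0.5273 -0.1546]
scene carton_1_mid [349.3 164.8] 0.41 [ 0.6191 -0.3747]
scene bay_1 [248.3 269.1] 0.77 [0.5185 0.1103]
scene bay_1 [214.3 292.8] 0.68 [0.5156 0.2166]
scene bay_1 [283.9 249.7] 0.66 [0.5077 0.001 ]
scene bay_2 [248.3 269.1] 0.77 [0.5185 0.1103]
scene bay_2 [214.3 292.8] 0.68 [0.5156 0.2166]
scene bay_2 [283.9 249.7] 0.66 [0.5077 0.001 ]
scene bay_3 [248.3 269.1] 0.77 [0.5185 0.1103]
scene bay_3 [214.3 292.8] 0.68 [0.5156 0.2166]
scene bay_3 [283.9 249.
[... 730 characters left out ...]
.8] 0.65 [0.5158 0.2216]
side bay_2 [287.3 258.9] 0.64 [ 0.5245 -0.0053]
side bay_2 [374.6 162.7] 0.47 [ 0.5249 -0.4547]
side bay_3 [260.3 291.9] 0.92 [0.519  0.1072]
side bay_3 [228.  329.8] 0.65 [0.5158 0.2216]
side bay_3 [287.3 258.9] 0.64 [ 0.5245 -0.0053]
side bay_3 [374.6 162.7] 0.47 [ 0.5249 -0.4547]
side carrier [260.7 293.3] 0.75 [0.5186 0.1068]
side tape_measure [158.  301.2] 0.67 [0.6901 0.2479]
side tape_measure [321.4 218.7] 0.58 [ 0.5323 -0.171 ]
side tape_measure [223.3 253.8] 0.5 [0.6622 0.0622]
side screwdriver [290.8 202.6] 0.97 [ 0.632  -0.1792]
side torch [333.4 158.6] 0.85 [ 0.6375 -0.4119]
side tape_roll [225.5 252.3] 0.65 [0.661  0.0556]
wrist [ 0.2914 -0.5003  0.3838]
```

View pics/scene0.png

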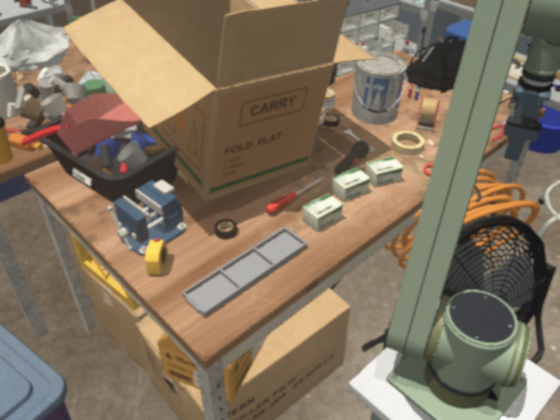

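View pics/side0.png

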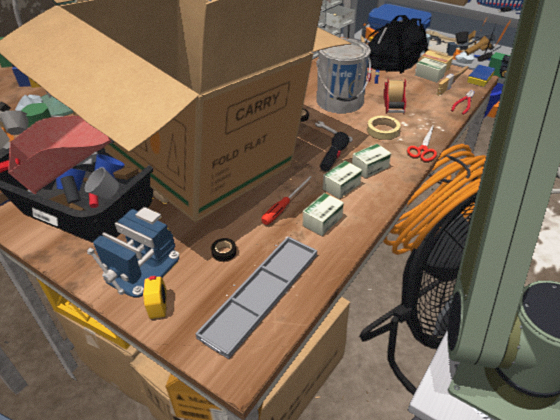

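The scene view shows the carrier at about (248,270), with three cartons at about (322,211), (351,184) and (384,171). The side view has the cartons at about (323,213), (342,177) and (371,160), the screwdriver at (285,205), the torch at (335,150) and the big box behind them. I'll get the cartons' top outlines and the box's footprint next.

```bash
python3 - <<'E'
from h import *
np.set_printoptions(precision=3,suppress=True)
for c in("scene","side"):
    eyes.capture(c);i=eyes.camera_info(c)
    for d in outline_of(c,"carton_1_mid")[:6]:
        print(c,np.array(d["uv"]),round(d["conf"],2),d["mask"].sum(),onz(c,d["uv"],.03,i)[:2])
for uv in([200,214],[310,155],[240,192]): print("box",onz("side",uv,0)[:2])
for uv in([220,310],[288,237],[318,241]): print("carr",onz("side",uv,.018)[:2])
for uv in([318,193],[344,205],[303,208]): print("c1 top corners",onz("side",uv,.051)[:2])
a=cv2.imread("pics/side0.png")[140:250,250:410];b=cv2.imread("pics/scene0.png")[140:240,280:420]
a=cv2.resize(a,None,fx=3,fy=3,interpolation=cv2.INTER_CUBIC);b=cv2.resize(b,(300,214),interpolation=cv2.INTER_CUBIC)
cv2.imwrite("pics/crop.png",a)
E
```

```text
scene [242.8 271.8] 0.66 4175 [0.503 0.14 ]
scene [319.2 213.4] 0.61 980 [ 0.524 -0.144]
side [322.3 214.7] 0.77 1075 [ 0.522 -0.157]
box [ 0.802 -0.012]
box [ 0.705 -0.389]
box [ 0.771 -0.139]
carr [0.554 0.2  ]
carr [ 0.556 -0.055]
carr [ 0.489 -0.084]
c1 top corners [ 0.563 -0.2  ]
c1 top corners [ 0.485 -0.197]
c1 top corners [ 0.563 -0.131]
```

View pics/crop.png

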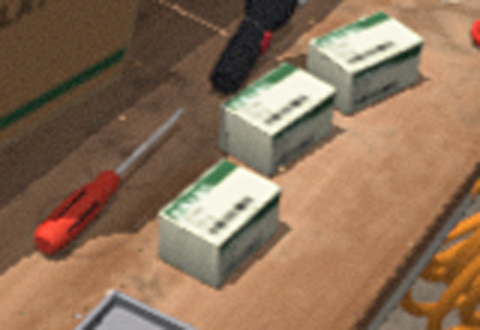

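The crop shows three separate cartons. From their corners I can estimate the top rectangles at z=0.051, then check them against the wrist camera from above.

```bash
python3 - <<'E'
from h import *
np.set_printoptions(precision=3,suppress=True)
C=[[(227,158),(279,190),(219,240),(158,207)],[(282,62),(335,95),(272,140),(219,108)],[(383,10),(423,40),(350,80),(307,42)]]
for c in C:
    P=np.array([onz("side",(250+u/3,140+v/3),.051)[:2] for u,v in c])
    e=P[1]-P[0]+P[2]-P[3]; f=P[2]-P[1]+P[3]-P[0]
    print(P.mean(0),"sides",np.linalg.norm(e)/2,np.linalg.norm(f)/2,"ang",np.degrees([np.arctan2(e[1],e[0]),np.arctan2(f[1],f[0])]))
i=eyes.camera_info("wrist");print(np.array(i["extrinsics"]),np.array(i["intrinsics"]))
E
```

```text
[ 0.525 -0.166] sides 0.05997488559473955 0.08290717491963631 ang [171.726  81.359]
[ 0.551 -0.305] sides 0.06407049157453207 0.08953705138694515 ang [166.559  80.956]
[ 0.525 -0.428] sides 0.06293257129687799 0.09531962224514143 ang [154.605  70.533]
[[ 0.394 -0.889 -0.235  0.291]
 [-0.919 -0.381 -0.101 -0.5  ]
 [ 0.     0.255 -0.967  0.384]
 [ 0.     0.     0.     1.   ]] [[325.192   0.    276.222]
 [  0.    325.192 210.934]
 [  0.      0.      1.   ]]
```

Request:
move_arm:
  series:
    - [[0.05,0.03,0.008],[0,0,0.25],1]
    - [[0.05,0.03,0.008],[0,0,0.25],1]
    - [[0.05,0.03,0.008],[0,0,0.25],1]
    - [[0.05,0.03,0.008],[0,0,0.25],1]
  grip_force: 35

```text
t: 2.1
tcp_pos: [0.3771, -0.4378, 0.2573]
tcp_rot: [[0.615, 0.789, 0.0], [0.789, -0.615, -0.0], [-0.0, 0.0, -1.0]]
force: [1.7, -0.3, -0.7]
opening: 0.0911
gripper_force: 0.0
```

Request:
move_arm:
  series:
    - [[0.05,0.03,0.008],[0,0,0.25],1]
    - [[0.05,0.03,0.008],[0,0,0.25],1]
    - [[0.05,0.03,0.008],[0,0,0.25],1]
    - [[0.05,0.03,0.008],[0,0,0.25],1]
    - [[0,0,0],[0,0,0],1]

```text
t: 2.6
tcp_pos: [0.5303, -0.3459, 0.2813]
tcp_rot: [[0.159, 0.987, 0.003], [0.987, -0.159, 0.001], [0.001, 0.003, -1.0]]
force: [-0.7, -0.6, 0.7]
opening: 0.0911
gripper_force: 0.0
```

```bash
cat > wl.py <<'E'
from h import *
import sys
np.set_printoptions(precision=4,suppress=True)
# project the wrist picture onto a horizontal plane z, metric top view (1 mm/px) around centre c
def top(im,i,z,c,hw,hh,s=1000):
    K=np.array(i["intrinsics"]);T=np.array(i["extrinsics"])
    X,Y=np.meshgrid(np.arange(-hw,hw,1/s),np.arange(hh,-hh,-1/s))
    P=np.stack([X+c[0],Y+c[1],np.full_like(X,z)],-1)
    p=(P-T[:3,3])@T[:3,:3]
    a=np.arctan2(np.hypot(p[...,0],p[...,1]),p[...,2]);n=np.hypot(p[...,0],p[...,1])+1e-12
    return cv2.remap(im,(K[0,0]*a*p[...,0]/n+K[0,2]).astype(np.float32),(K[1,1]*a*p[...,1]/n+K[1,2]).astype(np.float32),cv2.INTER_CUBIC)
def look(zs=(("carton_1_mid",.0255),("bay_1",.005),("carrier",0),("torch",0),("screwdriver",0),("tape_roll",0))):
    s=r.read_state();print(s["t"],s["tcp_pos"],np.degrees(np.arctan2(s["tcp_rot"][1,1],s["tcp_rot"][0,1])),s["force"])
    i=eyes.camera_info("wrist");im=eyes.capture("wrist")
    for q,z in zs:
        for d in pinpoint("wrist",q)[:4]: print(q,np.array(d["uv"]),round(d["conf"],2),onz("wrist",d["uv"],z,i)[:2])
    return im,i
E
python3 - <<'E'
from wl import *
im,i=look()
cv2.imwrite("pics/w1raw.png",im)
cv2.imwrite("pics/w1.png",top(im,i,.051,(.53,-.28),.2,.28))
E
```

```text
2.6 [ 0.5303 -0.3459  0.2813] -9.173284223066029 [-0.6532 -0.5654  0.6966]
carton_1_mid [248.8  44.3] 0.97 [ 0.5254 -0.1644]
bay_1 [288.8 241.6] 0.28 [ 0.5347 -0.4325]
torch [359.8 211.3] 0.7 [ 0.6401 -0.4065]
screwdriver [335.8  43.6] 0.94 [ 0.6388 -0.1726]
```

View pics/w1.png

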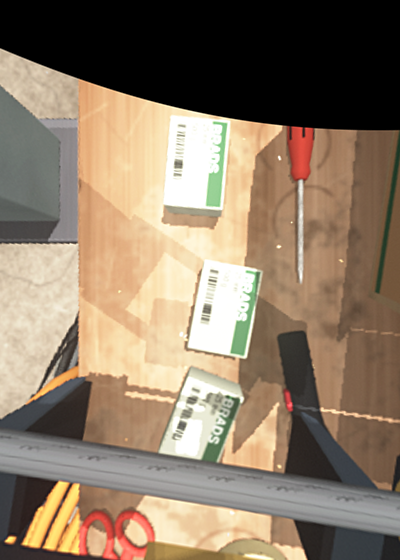

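The wrist top view at 1 mm/px gives c1's centre at about (197,162), i.e. world (0.527,-0.162), at about -6°. c2 is at about (225,308), i.e. (0.555,-0.308), at -12°. c3 is partly hidden behind the gripper. The torch end is near (292,335), close to c2. I'll take c1 first.

Request:
move_arm:
  series:
    - [[-0.001,0.049,-0.033],[0,0,0.028],1]
    - [[-0.001,0.049,-0.033],[0,0,0.028],1]
    - [[-0.001,0.049,-0.033],[0,0,0.028],1]
    - [[-0.001,0.049,-0.033],[0,0,0.028],1]
    - [[0,0,0],[0,0,0],1]

```text
t: 3.45
tcp_pos: [0.5194, -0.1979, 0.1787]
tcp_rot: [[0.109, 0.994, -0.008], [0.994, -0.109, 0.005], [0.004, -0.008, -1.0]]
force: [0.1, -0.3, -0.3]
opening: 0.0914
gripper_force: 0.0
```

```bash
cat >> wl.py <<'E'
# bright printed top (white+green) in a metric top view -> centre, angle of short side
def tops(im,i,c,z=.051,hw=.12,hh=.12):
    t=top(im,i,z,c,hw,hh);h=cv2.cvtColor(t,cv2.COLOR_BGR2HSV)
    b,g,rr=[t[...,k].astype(int) for k in range(3)]
    m=((g>=rr-8)&(g>90)&(b>60))|((g>rr+20)&(g>b+10)&(g>50))
    m=cv2.morphologyEx(m.astype(np.uint8)*255,cv2.MORPH_CLOSE,np.ones((9,9)))
    m=cv2.morphologyEx(m,cv2.MORPH_OPEN,np.ones((15,15)))
    for k in cv2.findContours(m,cv2.RETR_EXTERNAL,cv2.CHAIN_APPROX_NONE)[0]:
        if cv2.contourArea(k)>2500:
            (x,y),(w,hg),a=cv2.minAreaRect(k)
            if w>hg: w,hg,a=hg,w,a-90
            print("rect",x/1000-hw+c[0],hh-y/1000+c[1],"size",w,hg,"short side angle",-a)
            cv2.drawContours(t,[cv2.boxPoints(((x,y),(w,hg),a)).astype(int)],-1,(0,0,255),1)
    return t
E
python3 - <<'E'
from wl import *
im,i=look((("carton_1_mid",.0255),("bay_1",.005),("carrier",0)))
a=tops(im,i,(.526,-.163)); b=top(im,i,.018,(.52,.0),.12,.2)
cv2.imwrite("pics/w2.png",np.hstack([np.vstack([a,np.zeros((160,240,3),np.uint8)]),b]))
E
```

```text
3.45 [ 0.5194 -0.1979  0.1787] -6.236828349692975 [ 0.0807 -0.2829 -0.31  ]
carton_1_mid [280.7 164. ] 0.64 [ 0.5259 -0.1605]
bay_1 [257.2   4.9] 0.89 [0.5202 0.0044]
rect 0.517 -0.262 size 40.0 222.0 short side angle -90.0
rect 0.526678207397461 -0.16128112792968752 size 59.953487396240234 89.56983184814453 short side angle -4.864514350891113
```

View pics/w2.png

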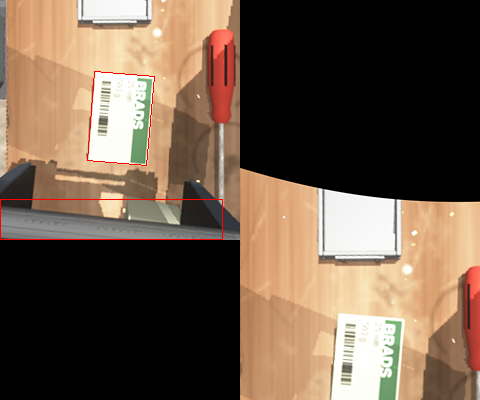

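c1 is fitted cleanly at (0.5267,-0.1613), angle -4.9°. The carrier's near end shows at y of about -0.057, centred on x of about 0.52 with almost no turn, so bay_3 is at about (0.52,0.00).

Request:
move_arm:
  series:
    - [[0.005,0.025,-0.053],[0,0,0.023],1]
    - [[0.005,0.025,-0.053],[0,0,0.023],1]
    - [[0,0,0],[0,0,0],1]
    - [[0,0,0],[0,0,0],1]

```text
t: 4.05
tcp_pos: [0.5312, -0.1656, 0.1032]
tcp_rot: [[0.089, 0.996, 0.001], [0.996, -0.089, -0.001], [-0.001, 0.001, -1.0]]
force: [0.2, -0.2, 0.4]
opening: 0.0914
gripper_force: 0.0
```

Request:
move_arm:
  series:
    - [[-0.003,0.003,-0.044],[0,0,0],1]
    - [[-0.003,0.003,-0.043],[0,0,0],1]
    - [[0,0,0],[0,0,0],1]
    - [[0,0,0],[0,0,0],0]

```text
t: 4.45
tcp_pos: [0.5275, -0.1613, 0.0392]
tcp_rot: [[0.089, 0.996, 0.003], [0.996, -0.089, -0.001], [-0.001, 0.003, -1.0]]
force: [0.3, -0.5, -0.1]
opening: 0.0858
gripper_force: 0.0
```

Request:
move_arm:
  series:
    - [[0,0,0],[0,0,0],0]
    - [[0,0,0],[0,0,0],0]
    - [[0,0,0],[0,0,0],0]
    - [[0,0,0],[0,0,0],0]

```text
t: 4.85
tcp_pos: [0.5269, -0.1602, 0.0385]
tcp_rot: [[0.088, 0.996, 0.003], [0.996, -0.088, -0.001], [-0.001, 0.003, -1.0]]
force: [-0.3, -1.1, 5.9]
opening: 0.0598
gripper_force: 35.0
```

Request:
move_arm:
  series:
    - [[0,0,0.04],[0,0,0],0]
    - [[0,0,0.06],[0,0,0],0]
    - [[0,0,0.06],[0,0,0],0]
    - [[0,0,0],[0,0,0],0]
    - [[0,0,0],[0,0,0],0]

```text
t: 5.35
tcp_pos: [0.5259, -0.1597, 0.1579]
tcp_rot: [[0.088, 0.996, 0.001], [0.996, -0.088, -0.0], [-0.0, 0.001, -1.0]]
force: [0.1, 0.2, -2.4]
opening: 0.0603
gripper_force: 35.0
```

Request:
move_arm:
  series:
    - [[0,0,0],[0,0,0],0]
    - [[0,0,0],[0,0,0],0]

```text
t: 5.55
tcp_pos: [0.5247, -0.1593, 0.1553]
tcp_rot: [[0.088, 0.996, -0.004], [0.996, -0.088, 0.001], [0.001, -0.004, -1.0]]
force: [0.3, -0.2, -2.2]
opening: 0.0599
gripper_force: 35.0
```

c1 weighs about 2.3 N, so it's a light one. Next I'll carry it over the carrier and look.

Request:
move_arm:
  series:
    - [[-0.001,0.06,0.005],[0,0,0.035],0]
    - [[-0.001,0.06,0.005],[0,0,0.035],0]
    - [[-0.001,0.06,0.005],[0,0,0.035],0]
    - [[-0.001,0.06,0],[0,0,0.035],0]
    - [[-0.001,0.06,0],[0,0,0.035],0]

```text
t: 6.05
tcp_pos: [0.5213, 0.0669, 0.1672]
tcp_rot: [[0.0, 1.0, -0.002], [1.0, -0.0, -0.0], [-0.0, -0.002, -1.0]]
force: [1.1, 0.2, -1.1]
opening: 0.06
gripper_force: 35.0
```

Request:
move_arm:
  series:
    - [[0,0,0],[0,0,0],0]
    - [[0,0,0],[0,0,0],0]

```text
t: 6.25
tcp_pos: [0.5215, 0.0659, 0.1672]
tcp_rot: [[-0.002, 1.0, -0.003], [1.0, 0.002, -0.001], [-0.001, -0.003, -1.0]]
force: [0.1, -1.4, -1.6]
opening: 0.06
gripper_force: 35.0
```

```bash
python3 - <<'E'
from wl import *
im,i=look((("carton_1_mid",.0255),("bay_1",.005),("carrier",0)))
s=r.read_state();p=s["tcp_pos"]
a=tops(im,i,p[:2],z=p[2]+.013); b=top(im,i,.018,(.52,.15),.12,.2)
cv2.imwrite("pics/w3.png",np.hstack([np.vstack([a,np.zeros((160,240,3),np.uint8)]),b]))
E
```

```text
6.25 [0.5215 0.0659 0.1672] 0.11575775560688395 [ 0.1256 -1.374  -1.6418]
carton_1_mid [274. 262.] 0.92 [0.5187 0.0089]
bay_1 [273.3  45.4] 0.7 [0.5174 0.218 ]
bay_1 [275.7 154.6] 0.62 [0.52   0.1112]
rect 0.5210786595275096 0.11246533718499883 size 57.99999237060547 142.99996948242188 short side angle -0.0
```

View pics/w3.png

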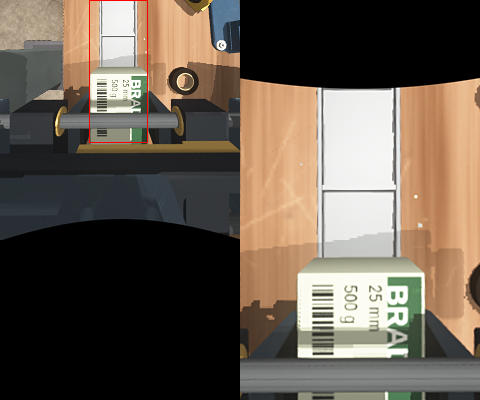

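The view shows the carton held straight. The carrier walls are at cols 318 and 398 (x of about 0.518) with the bay 1/2 divider at row 188 (y of about 0.162). I'll read these edges numerically.

```bash
python3 - <<'E'
from wl import *
s=r.read_state();p=s["tcp_pos"];i=eyes.camera_info("wrist");im=eyes.capture("wrist")
a=top(im,i,p[2]+.013,p[:2],.12,.12).mean(2); b=top(im,i,.018,(.52,.15),.12,.2).mean(2)
print("front rows60-95",a[60:95,105:130].mean(1).astype(int))
print("divider rows180-200",b[178:200,90:145].mean(1).astype(int))
print("cols r100-180 L",b[105:180,70:95].mean(0).astype(int)); print("R",b[105:180,145:170].mean(0).astype(int))
for k in(105,140,180): print("cols row",k,np.argmin(b[k-4:k+4,70:95].mean(0))+70,np.argmin(b[k-4:k+4,145:165].mean(0))+145)
E
```

```text
front rows60-95 [215 202 199 199 199 198 198 198 192 127 144 154 163 171 179 184 250 248
 248 248 249 244 219 227 220 233 198 232 204 246 232 239 199 247 215]
divider rows180-200 [242 241 241 241 241 241 242 242 242 243 249 213  96 151 220 250 241 240
 240 239 239 239]
cols r100-180 L [182 183 184 185 186 190 168 168 214 235 242 175  92 169 226 236 238 237
 237 237 237 238 238 238 238]
R [243 243 243 243 243 245 248 209 152  92 103 195 232 234 218 162 158 161
 161 163 165 164 163 161 157]
cols row 105 82 154
cols row 140 82 154
cols row 180 82 154
```

The carrier is centred on x=0.518 with no turn, giving bay_1 at y of about 0.217, bay_2 about 0.109 and bay_3 about 0.0015. The carton is centred on the TCP within 1 mm. Next I'll go over bay_1.

Request:
move_arm:
  series:
    - [[-0.001,0.051,-0.02],[0,0,0],0]
    - [[-0.001,0.051,-0.02],[0,0,0],0]
    - [[-0.001,0.051,-0.02],[0,0,0],0]
    - [[-0.001,0.051,-0.02],[0,0,0],0]
    - [[0,0,0],[0,0,0],0]

```text
t: 7.0
tcp_pos: [0.5184, 0.2208, 0.1064]
tcp_rot: [[-0.002, 1.0, -0.003], [1.0, 0.002, 0.0], [0.0, -0.003, -1.0]]
force: [-0.4, -1.2, -1.5]
opening: 0.0598
gripper_force: 35.0
```

Request:
move_arm:
  series:
    - [[0,0,0],[0,0,0],0]
    - [[0,0,0],[0,0,0],0]

```text
t: 7.2
tcp_pos: [0.5196, 0.217, 0.1088]
tcp_rot: [[0.002, 1.0, 0.001], [1.0, -0.002, -0.0], [-0.0, 0.001, -1.0]]
force: [-0.1, 0.8, -2.1]
opening: 0.06
gripper_force: 35.0
```

Request:
move_arm:
  series:
    - [[-0.001,0.001,-0.04],[0,0,0],0]
    - [[0,0,-0.025],[0,0,0],0]
    - [[0,0,-0.012],[0,0,0],0]
    - [[0,0,-0.006],[0,0,0],0]
    - [[0,0,0],[0,0,0],0]

```text
t: 7.7
tcp_pos: [0.5189, 0.2184, 0.0465]
tcp_rot: [[0.002, 1.0, 0.001], [1.0, -0.002, 0.0], [0.0, 0.001, -1.0]]
force: [0.2, -0.1, -1.7]
opening: 0.0601
gripper_force: 35.0
```

Request:
move_arm:
  series:
    - [[0,0,-0.003],[0,0,0],0]
    - [[0,0,0],[0,0,0],0]
    - [[0,0,0],[0,0,0],1]
    - [[0,0,0],[0,0,0],1]
    - [[0,0,0],[0,0,0],1]

```text
t: 8.2
tcp_pos: [0.5187, 0.2192, 0.0445]
tcp_rot: [[0.0, 1.0, 0.001], [1.0, -0.0, 0.0], [0.0, 0.001, -1.0]]
force: [0.2, 1.0, -0.3]
opening: 0.0809
gripper_force: 0.0
```

Request:
move_arm:
  series:
    - [[0,0,0.06],[0,0,0],1]
    - [[0,0,0.066],[0,0,0],1]
    - [[0,-0.04,0.05],[0,0,0],1]
    - [[0.007,-0.066,0],[0,0,-0.05],1]
    - [[0.007,-0.066,0],[0,0,-0.05],1]

```text
t: 8.7
tcp_pos: [0.5298, 0.0893, 0.178]
tcp_rot: [[0.049, 0.999, 0.005], [0.999, -0.049, 0.001], [0.001, 0.005, -1.0]]
force: [1.0, -0.9, -0.5]
opening: 0.091
gripper_force: 0.0
```

```bash
python3 - <<'E'
from wl import *
im,i=look((("carton_1_mid",.0305),("bay_1",.005)))
a=tops(im,i,(.518,.2),z=.056,hw=.1,hh=.15)
cv2.imwrite("pics/w4.png",a)
E
```

```text
8.7 [0.5298 0.0893 0.178 ] -2.8108139826133347 [ 1.0128 -0.9136 -0.5491]
carton_1_mid [255.9  68. ] 0.9 [0.5177 0.2171]
bay_1 [268.8 277.2] 0.84 [0.5176 0.0008]
bay_1 [263.4 178.2] 0.66 [0.5182 0.1107]
rect 0.5205 0.156 size 71.0 210.0 short side angle -0.0
```

c1 sits in bay_1 at (0.5177,0.2171), on target. Now over to c2.

Request:
move_arm:
  series:
    - [[0.002,-0.064,0.005],[0,0,-0.036],1]
    - [[0.003,-0.064,0],[0,0,-0.036],1]
    - [[0.003,-0.064,0],[0,0,-0.036],1]
    - [[0.003,-0.064,0],[0,0,-0.036],1]
    - [[0.003,-0.064,0],[0,0,-0.036],1]

```text
t: 9.35
tcp_pos: [0.5399, -0.1504, 0.1798]
tcp_rot: [[0.139, 0.99, 0.001], [0.99, -0.139, 0.001], [0.001, 0.001, -1.0]]
force: [1.0, 0.3, 0.4]
opening: 0.0912
gripper_force: 0.0
```

Request:
move_arm:
  series:
    - [[0.003,-0.064,0],[0,0,-0.036],1]
    - [[0.003,-0.064,0],[0,0,-0.036],1]
    - [[0.003,-0.064,0],[0,0,-0.036],1]
    - [[0,-0.064,0],[0,0,-0.036],1]
    - [[0,0,0],[0,0,0],0.85]

```text
t: 9.85
tcp_pos: [0.5468, -0.3464, 0.179]
tcp_rot: [[0.215, 0.977, 0.001], [0.977, -0.215, -0.002], [-0.002, 0.001, -1.0]]
force: [-0.1, 0.7, -0.5]
opening: 0.0862
gripper_force: 0.0
```

Request:
move_arm:
  series:
    - [[0,0,0],[0,0,0],0.85]

```text
t: 9.95
tcp_pos: [0.5465, -0.3415, 0.179]
tcp_rot: [[0.211, 0.977, -0.001], [0.977, -0.211, 0.002], [0.001, -0.001, -1.0]]
force: [0.0, 0.3, 0.4]
opening: 0.079
gripper_force: 0.0
```

```bash
python3 - <<'E'
from wl import *
im,i=look((("carton_1_mid",.0255),("torch",0)))
a=tops(im,i,(.56,-.31),hw=.14,hh=.14)
for d in outline_of("wrist","torch")[:1]:
    m=d["mask"].astype(np.uint8)*255;t=top(m,i,.025,(.56,-.31),.14,.14)
    ys,xs=np.where(t>128);print("torch at z.025: min x",.56-.14+xs.min()/1000,"max y",-.31+.14-ys.min()/1000)
    for y in(-.32,-.33,-.34,-.35,-.36,-.37):
        k=np.where(t[int((-.31+.14-y)*1000)]>128)[0]; print(y,.42+k.min()/1000 if len(k) else None)
cv2.imwrite("pics/w5.png",a)
E
```

```text
9.95 [ 0.5465 -0.3415  0.179 ] -12.209551492459388 [0.0363 0.2696 0.4375]
torch [369.5 238. ] 0.77 [ 0.6371 -0.4079]
rect 0.550499969482422 -0.4065 size 84.99998474121094 260.99993896484375 short side angle 90.0
rect 0.5546240997314453 -0.307754638671875 size 61.94194412231445 89.55142974853516 short side angle -10.885526657104492
torch at z.025: min x 0.613 max y -0.33199999999999996
-0.32 None
-0.33 None
-0.34 0.613
-0.35 0.615
-0.36 0.615
-0.37 0.616
```

View pics/w5.png

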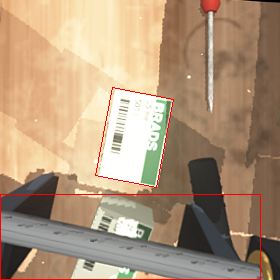

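The fit for c2 is good: (0.5546,-0.3078) at -10.9°. The torch edge is at x=0.613, so a partial opening (0.85) clears it by about 1 cm.

Request:
move_arm:
  series:
    - [[0.005,0.022,-0.053],[0,0,0.023],0.85]
    - [[0.005,0.022,-0.053],[0,0,0.023],0.85]
    - [[0,0,0],[0,0,0],0.85]
    - [[0,0,0],[0,0,0],0.85]

```text
t: 10.55
tcp_pos: [0.5541, -0.3083, 0.1008]
tcp_rot: [[0.186, 0.982, -0.0], [0.982, -0.186, -0.0], [-0.0, -0.0, -1.0]]
force: [1.3, -0.8, 0.2]
opening: 0.0775
gripper_force: 0.0
```

Request:
move_arm:
  series:
    - [[0,0,-0.044],[0,0,0],0.85]
    - [[0,0,-0.04],[0,0,0],0.85]
    - [[0,0,0],[0,0,0],0.85]
    - [[0,0,0],[0,0,0],0]

```text
t: 10.95
tcp_pos: [0.555, -0.3102, 0.0394]
tcp_rot: [[0.189, 0.982, 0.003], [0.982, -0.189, -0.002], [-0.001, 0.003, -1.0]]
force: [0.5, -0.4, 0.5]
opening: 0.0722
gripper_force: 0.0
```

Request:
move_arm:
  series:
    - [[0,0,0],[0,0,0],0]
    - [[0,0,0],[0,0,0],0]
    - [[0,0,0],[0,0,0],0]
    - [[0,0,0],[0,0,0],0]

```text
t: 11.35
tcp_pos: [0.5554, -0.3102, 0.0399]
tcp_rot: [[0.188, 0.982, 0.005], [0.982, -0.188, -0.003], [-0.002, 0.005, -1.0]]
force: [0.3, -1.5, 7.7]
opening: 0.0602
gripper_force: 35.0
```

Request:
move_arm:
  series:
    - [[0,0,0.04],[0,0,0],0]
    - [[0,0,0.06],[0,0,0],0]
    - [[0,0,0.06],[0,0,0],0]
    - [[0,0,0],[0,0,0],0]
    - [[0,0,0],[0,0,0],0]

```text
t: 11.85
tcp_pos: [0.5537, -0.309, 0.1584]
tcp_rot: [[0.188, 0.982, 0.002], [0.982, -0.188, -0.001], [-0.001, 0.002, -1.0]]
force: [-1.2, 0.3, -3.6]
opening: 0.0597
gripper_force: 35.0
```

Request:
move_arm:
  series:
    - [[0,0,0],[0,0,0],0]
    - [[0,0,0],[0,0,0],0]

```text
t: 12.05
tcp_pos: [0.5525, -0.3084, 0.155]
tcp_rot: [[0.188, 0.982, -0.004], [0.982, -0.188, 0.002], [0.001, -0.004, -1.0]]
force: [0.6, 1.1, -3.0]
opening: 0.0601
gripper_force: 35.0
```

c2 is about 3.2 N, also light, so c3 should be the heavy one. c2 goes to bay_2.

Request:
move_arm:
  series:
    - [[-0.005,0.062,0.005],[0,0,0.042],0]
    - [[-0.005,0.062,0],[0,0,0.042],0]
    - [[-0.005,0.062,0],[0,0,0.042],0]
    - [[-0.005,0.062,0],[0,0,0.042],0]
    - [[-0.005,0.062,0],[0,0,0.042],0]

```text
t: 12.55
tcp_pos: [0.5338, -0.0747, 0.1596]
tcp_rot: [[0.084, 0.996, -0.003], [0.996, -0.084, 0.001], [0.0, -0.003, -1.0]]
force: [0.8, 0.2, -2.3]
opening: 0.0595
gripper_force: 35.0
```

Request:
move_arm:
  series:
    - [[-0.005,0.062,0],[0,0,0.042],0]
    - [[-0.005,0.062,-0.02],[0,0,0.042],0]
    - [[-0.005,0.062,-0.02],[0,0,0.042],0]
    - [[-0.005,0.055,-0.02],[0,0,0.042],0]
    - [[0,0,0],[0,0,0],0]

```text
t: 13.05
tcp_pos: [0.5171, 0.1082, 0.1128]
tcp_rot: [[-0.005, 1.0, -0.007], [1.0, 0.005, 0.0], [0.0, -0.007, -1.0]]
force: [-0.2, -1.2, -2.4]
opening: 0.0598
gripper_force: 35.0
```

Request:
move_arm:
  series:
    - [[0,0,0],[0,0,0],0]
    - [[0,0,0],[0,0,0],0]

```text
t: 13.25
tcp_pos: [0.52, 0.1034, 0.1157]
tcp_rot: [[0.001, 1.0, -0.0], [1.0, -0.001, -0.001], [-0.001, -0.0, -1.0]]
force: [0.5, 0.0, -2.5]
opening: 0.06
gripper_force: 35.0
```

```bash
python3 - <<'E'
from wl import *
s=r.read_state();p=s["tcp_pos"];i=eyes.camera_info("wrist");im=eyes.capture("wrist")
print(p,np.degrees(np.arctan2(s["tcp_rot"][1,1],s["tcp_rot"][0,1])),s["force"])
a=top(im,i,p[2]+.0115,p[:2],.12,.12).mean(2)
print("front rows60-95",a[60:95,105:130].mean(1).astype(int))
for d in pinpoint("wrist","bay_1"): print(np.array(d["uv"]),d["conf"],onz("wrist",d["uv"],.005,i))
E
```

```text
[0.52   0.1034 0.1157] -0.06225961827842915 [ 0.4828  0.0463 -2.4943]
front rows60-95 [209 199 196 181 179 177 172 111 127 136 145 153 157 213 239 238 238 238
 237 201 212 199 222 186 216 191 223 217 229 187 230 206 223 196 229]
```

Request:
move_arm:
  series:
    - [[-0.002,0.005,-0.04],[0,0,0],0]
    - [[0,0,-0.03],[0,0,0],0]
    - [[0,0,-0.015],[0,0,0],0]
    - [[0,0,-0.006],[0,0,0],0]
    - [[0,0,0],[0,0,0],0]

```text
t: 13.85
tcp_pos: [0.5188, 0.1075, 0.0478]
tcp_rot: [[0.001, 1.0, 0.0], [1.0, -0.001, 0.0], [0.0, 0.0, -1.0]]
force: [0.2, 0.2, -3.1]
opening: 0.06
gripper_force: 35.0
```

Request:
move_arm:
  series:
    - [[0,0,0],[0,0,0],0]

```text
t: 13.95
tcp_pos: [0.5194, 0.1079, 0.0487]
tcp_rot: [[0.001, 1.0, 0.002], [1.0, -0.001, 0.0], [0.0, 0.002, -1.0]]
force: [-0.5, 0.5, -1.6]
opening: 0.0599
gripper_force: 35.0
```

Request:
move_arm:
  series:
    - [[-0.001,0,-0.004],[0,0,0],0]
    - [[0,0,0],[0,0,0],0]
    - [[0,0,0],[0,0,0],1]
    - [[0,0,0],[0,0,0],1]
    - [[0,0,0],[0,0,0],1]

```text
t: 14.45
tcp_pos: [0.5181, 0.1081, 0.0452]
tcp_rot: [[0.0, 1.0, 0.001], [1.0, -0.0, 0.0], [0.0, 0.001, -1.0]]
force: [0.6, -0.2, -0.5]
opening: 0.0808
gripper_force: 0.0
```

Request:
move_arm:
  series:
    - [[0,0,0.06],[0,0,0],1]
    - [[0,0,0.066],[0,0,0],1]
    - [[0,-0.03,0.06],[0,0,0],1]
    - [[0,-0.064,0],[0,0,-0.07],1]
    - [[0,-0.064,0],[0,0,-0.07],1]

```text
t: 14.95
tcp_pos: [0.5187, -0.0111, 0.1862]
tcp_rot: [[0.069, 0.998, 0.005], [0.998, -0.069, -0.0], [0.0, 0.005, -1.0]]
force: [1.3, 0.4, -0.3]
opening: 0.0912
gripper_force: 0.0
```

```bash
python3 - <<'E'
from wl import *
im,i=look((("carton_1_mid",.0305),("bay_1",.005)))
E
```

```text
14.95 [ 0.5187 -0.0111  0.1862] -3.973667665684584 [ 1.3087  0.3846 -0.2567]
bay_1 [272.9 184.3] 0.92 [0.5166 0.002 ]
```

Request:
move_arm:
  series:
    - [[0,-0.064,0],[0,0,-0.07],1]
    - [[0,-0.064,0],[0,0,-0.07],1]
    - [[0,-0.064,0],[0,0,-0.07],1]
    - [[0,-0.064,0],[0,0,-0.07],1]
    - [[0,-0.064,0],[0,0,-0.07],1]

```text
t: 15.6
tcp_pos: [0.5181, -0.2509, 0.1839]
tcp_rot: [[0.243, 0.97, 0.0], [0.97, -0.243, 0.001], [0.001, 0.0, -1.0]]
force: [0.9, 0.4, 1.0]
opening: 0.0914
gripper_force: 0.0
```

Request:
move_arm:
  series:
    - [[0,-0.064,0],[0,0,-0.07],1]
    - [[0,-0.064,0],[0,0,-0.07],1]
    - [[0,-0.064,0],[0,0,-0.07],1]
    - [[0,0,0],[0,0,0],1]
    - [[0,0,0],[0,0,0],1]

```text
t: 16.1
tcp_pos: [0.518, -0.3939, 0.1831]
tcp_rot: [[0.344, 0.939, -0.001], [0.939, -0.344, 0.002], [0.001, -0.001, -1.0]]
force: [0.2, 0.1, -0.5]
opening: 0.0912
gripper_force: 0.0
```

```bash
python3 - <<'E'
from wl import *
im,i=look((("carton_1_mid",.0255),("torch",0)))
a=tops(im,i,(.54,-.42),hw=.14,hh=.14)
for d in outline_of("wrist","torch")[:1]:
    m=d["mask"].astype(np.uint8)*255;t=top(m,i,.025,(.56,-.42),.14,.14)
    for y in(-.36,-.40,-.44,-.48):
        k=np.where(t[int((-.42+.14-y)*1000)]>128)[0]; print(y,.42+k.min()/1000 if len(k) else None)
cv2.imwrite("pics/w6.png",a)
E
```

```text
16.1 [ 0.518  -0.3939  0.1831] -20.102645069487725 [ 0.2412  0.0681 -0.5306]
torch [386.9 171. ] 0.68 [ 0.6387 -0.4077]
rect 0.5433313751220703 -0.44287493896484376 size 122.5190200805664 281.538818359375 short side angle 69.94390487670898
-0.36 0.613
-0.4 0.618
-0.44 0.626
-0.48 0.627
```

View pics/w6.png

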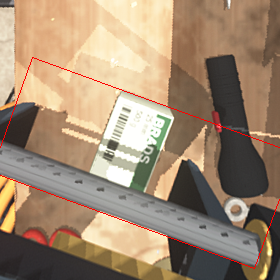

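c3 is at about (135,145) with its near edge from (120,95) to (176,113), but the gripper hides the rest. I'll move back 6 cm to see it whole.

Request:
move_arm:
  series:
    - [[-0.005,-0.04,0],[0,0,-0.035],1]
    - [[-0.005,-0.04,0],[0,0,-0.035],1]
    - [[0,0,0],[0,0,0],1]
    - [[0,0,0],[0,0,0],1]

```text
t: 16.7
tcp_pos: [0.5104, -0.4533, 0.1839]
tcp_rot: [[0.376, 0.927, 0.0], [0.927, -0.376, 0.001], [0.001, -0.0, -1.0]]
force: [-0.3, 0.7, 0.5]
opening: 0.0912
gripper_force: 0.0
```

```bash
python3 - <<'E'
from wl import *
im,i=look((("carton_1_mid",.0255),))
a=tops(im,i,(.54,-.40),hw=.12,hh=.088)
for d in outline_of("wrist","carton_1_mid")[:2]: print(d["conf"],np.array(d["uv"]),onz("wrist",d["uv"],.03,i))
cv2.imwrite("pics/w7.png",cv2.resize(a,None,fx=2,fy=2))
E
```

```text
16.7 [ 0.5104 -0.4533  0.1839] -22.05911467049105 [-0.276   0.6789  0.4695]
rect 0.5295137023925782 -0.4286301422119141 size 60.627315521240234 89.77056121826172 short side angle -20.556045532226562
```

View pics/w7.png

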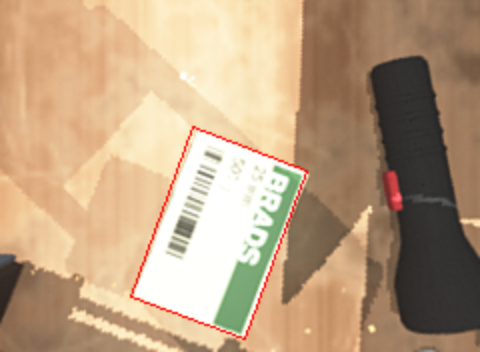

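c3 is fitted fully at (0.5295,-0.4286), angle -20.6°, 60.6 x 89.8 mm.

Request:
move_arm:
  series:
    - [[0.013,0.0165,-0.056],[0,0,0.026],0.9]
    - [[0.013,0.0165,-0.056],[0,0,0.026],0.9]
    - [[0,0,0],[0,0,0],0.9]
    - [[0,0,0],[0,0,0],0.9]

```text
t: 17.25
tcp_pos: [0.5299, -0.429, 0.1003]
tcp_rot: [[0.35, 0.937, -0.001], [0.937, -0.35, 0.0], [-0.0, -0.001, -1.0]]
force: [0.5, -0.3, 0.1]
opening: 0.0822
gripper_force: 0.0
```

Request:
move_arm:
  series:
    - [[0,0,-0.044],[0,0,0],0.9]
    - [[0,0,-0.039],[0,0,0],0.9]
    - [[0,0,0],[0,0,0],0.9]
    - [[0,0,0],[0,0,0],0]
  grip_force: 45

```text
t: 17.65
tcp_pos: [0.5305, -0.431, 0.0401]
tcp_rot: [[0.352, 0.936, 0.003], [0.936, -0.352, -0.002], [-0.001, 0.003, -1.0]]
force: [0.7, -0.6, -0.1]
opening: 0.0763
gripper_force: 0.0
```

Request:
move_arm:
  series:
    - [[0,0,0],[0,0,0],0]
    - [[0,0,0],[0,0,0],0]
    - [[0,0,0],[0,0,0],0]
    - [[0,0,0],[0,0,0],0]

```text
t: 18.05
tcp_pos: [0.5298, -0.4304, 0.0403]
tcp_rot: [[0.352, 0.936, 0.001], [0.936, -0.352, -0.002], [-0.002, 0.002, -1.0]]
force: [-3.2, 0.5, 7.2]
opening: 0.0597
gripper_force: 44.8
```

Request:
move_arm:
  series:
    - [[0,0,0.03],[0,0,0],0]
    - [[0,0,0.05],[0,0,0],0]
    - [[0,0,0.05],[0,0,0],0]
    - [[0,0,0.03],[0,0,0],0]
    - [[0,0,0],[0,0,0],0]

```text
t: 18.55
tcp_pos: [0.5311, -0.4308, 0.1617]
tcp_rot: [[0.352, 0.936, 0.006], [0.936, -0.352, -0.005], [-0.003, 0.007, -1.0]]
force: [1.5, -0.2, -5.9]
opening: 0.0597
gripper_force: 44.8
```

Request:
move_arm:
  series:
    - [[0,0,0],[0,0,0],0]
    - [[0,0,0],[0,0,0],0]

```text
t: 18.75
tcp_pos: [0.5284, -0.4286, 0.1549]
tcp_rot: [[0.352, 0.936, -0.004], [0.936, -0.352, 0.003], [0.002, -0.005, -1.0]]
force: [-0.4, 0.7, -6.6]
opening: 0.0595
gripper_force: 44.8
```

c3 is 6.6 N, so it's the heaviest. It goes to bay_3, an end bay.

Request:
move_arm:
  series:
    - [[-0.001,0.045,0],[0,0,0.072],0]
    - [[-0.001,0.057,0],[0,0,0.072],0]
    - [[-0.001,0.057,0],[0,0,0.072],0]
    - [[-0.002,0.057,0],[0,0,0.072],0]
    - [[-0.001,0.057,0],[0,0,0.072],0]

```text
t: 19.25
tcp_pos: [0.5237, -0.2228, 0.1555]
tcp_rot: [[0.178, 0.984, -0.004], [0.984, -0.178, 0.002], [0.001, -0.004, -1.0]]
force: [0.4, 0.3, -5.5]
opening: 0.0599
gripper_force: 44.8
```

Request:
move_arm:
  series:
    - [[-0.002,0.057,0],[0,0,0.072],0]
    - [[-0.001,0.057,0],[0,0,0.072],0]
    - [[-0.001,0.057,-0.02],[0,0,0.072],0]
    - [[-0.002,0.057,-0.02],[0,0,0.072],0]
    - [[-0.002,0.057,-0.02],[0,0,0.072],0]

```text
t: 19.75
tcp_pos: [0.5178, -0.0094, 0.1108]
tcp_rot: [[-0.002, 1.0, -0.003], [1.0, 0.002, 0.0], [0.0, -0.003, -1.0]]
force: [0.7, 0.0, -6.8]
opening: 0.0597
gripper_force: 44.8
```

Request:
move_arm:
  series:
    - [[0,0,0],[0,0,0],0]
    - [[0,0,0],[0,0,0],0]
    - [[0,0,0],[0,0,0],0]

```text
t: 20.05
tcp_pos: [0.5192, -0.0118, 0.1122]
tcp_rot: [[-0.0, 1.0, -0.001], [1.0, 0.0, -0.0], [-0.0, -0.001, -1.0]]
force: [0.8, -0.1, -5.9]
opening: 0.0596
gripper_force: 44.8
```

```bash
python3 - <<'E'
from wl import *
s=r.read_state();p=s["tcp_pos"];i=eyes.camera_info("wrist");im=eyes.capture("wrist")
print(p,np.degrees(np.arctan2(s["tcp_rot"][1,1],s["tcp_rot"][0,1])),s["force"])
a=top(im,i,p[2]+.011,p[:2],.12,.12).mean(2)
print("front rows60-95",a[60:95,105:130].mean(1).astype(int))
for d in pinpoint("wrist","carton_1_mid"): print(np.array(d["uv"]),d["conf"],onz("wrist",d["uv"],.0305,i))
E
```

```text
[ 0.5192 -0.0118  0.1122] 0.0024428234059292848 [ 0.8347 -0.1162 -5.9227]
front rows60-95 [177 176 175 174 174 173 176 120 122 132 141 149 157 165 241 239 238 238
 239 218 205 200 208 215 199 206 192 231 223 214 190 229 205 212 212]
```

Request:
move_arm:
  series:
    - [[-0.001,0.008,-0.03],[0,0,0],0]
    - [[0,0.008,-0.03],[0,0,0],0]
    - [[0,0,-0.016],[0,0,0],0]
    - [[0,0,-0.008],[0,0,0],0]
    - [[0,0,0],[0,0,0],0]

```text
t: 20.65
tcp_pos: [0.5184, 0.0002, 0.0494]
tcp_rot: [[0.0, 1.0, -0.001], [1.0, -0.0, -0.0], [-0.0, -0.001, -1.0]]
force: [0.1, -0.7, -7.2]
opening: 0.0595
gripper_force: 44.8
```

Request:
move_arm:
  series:
    - [[0,0,0],[0,0,0],0]

```text
t: 20.75
tcp_pos: [0.5193, 0.0004, 0.0504]
tcp_rot: [[0.0, 1.0, 0.002], [1.0, -0.0, -0.0], [-0.0, 0.002, -1.0]]
force: [0.9, 0.1, -6.6]
opening: 0.0602
gripper_force: 44.8
```

Lower the last 4–5 mm, release, then rise and look.

Request:
move_arm:
  series:
    - [[-0.001,0,-0.006],[0,0,0],0]
    - [[0,0,0],[0,0,0],0]
    - [[0,0,0],[0,0,0],1]
    - [[0,0,0],[0,0,0],1]
    - [[0,0,0],[0,0,0],1]

```text
t: 21.25
tcp_pos: [0.5186, 0.0009, 0.0461]
tcp_rot: [[-0.001, 1.0, 0.002], [1.0, 0.001, -0.0], [-0.0, 0.002, -1.0]]
force: [-0.3, 0.1, -0.2]
opening: 0.0812
gripper_force: 0.0
```

Request:
move_arm:
  series:
    - [[0,0,0.05],[0,0,0],1]
    - [[0,0,0.06],[0,0,0],1]
    - [[0,-0.04,0.05],[0,0,0],1]
    - [[0,-0.06,0],[0,0,0],1]
    - [[0,0,0],[0,0,0],1]

```text
t: 21.75
tcp_pos: [0.5188, -0.078, 0.1674]
tcp_rot: [[0.003, 1.0, 0.005], [1.0, -0.003, -0.003], [-0.003, 0.005, -1.0]]
force: [-2.2, 1.1, -0.7]
opening: 0.0911
gripper_force: 0.0
```

```bash
python3 - <<'E'
from wl import *
im,i=look((("carton_1_mid",.0305),("bay_1",.005)))
a=tops(im,i,(.52,.06),z=.056,hw=.1,hh=.2)
eyes.capture("scene");c=eyes.capture("side")
for d in pinpoint("side","carton_1_mid"): print("side",d["conf"],onz("side",d["uv"],.0305))
cv2.imwrite("pics/w8.png",np.hstack([a,c[170:420,130:430].repeat(1,0) if 0 else cv2.resize(c[150:350,180:380],(400,400))]))
E
```

```text
21.75 [ 0.5188 -0.078   0.1674] -0.1886679064486451 [-2.1745  1.1431 -0.7191]
rect 0.5185 0.026499999999999996 size 71.0 151.0 short side angle -0.0
side 0.67 [0.5122 0.1077 0.0305]
```

View pics/w8.png

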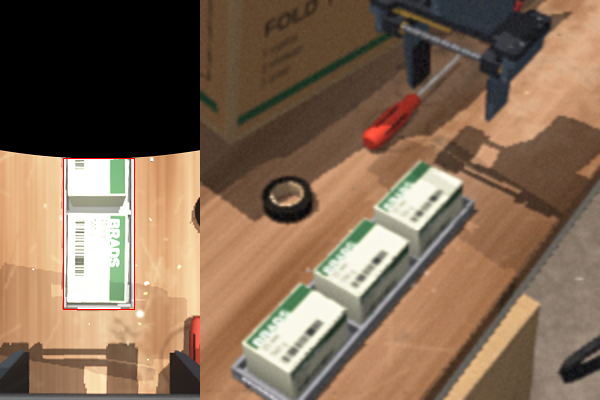

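All three cartons sit flat in their bays: the top view shows c3's top at rows 213–303 (y of about 0.002), and the side view shows all three seated. The bystanders are untouched. Re-grasping c3.

Request:
move_arm:
  series:
    - [[0,0.053,-0.045],[0,0,0],1]
    - [[0,0.053,-0.045],[0,0,0],1]
    - [[0,0,0],[0,0,0],1]
    - [[0,0,0],[0,0,0],1]

```text
t: 22.45
tcp_pos: [0.5172, 0.0035, 0.0997]
tcp_rot: [[-0.004, 1.0, -0.002], [1.0, 0.004, -0.0], [-0.0, -0.002, -1.0]]
force: [1.1, -0.6, 0.6]
opening: 0.0913
gripper_force: 0.0
```

Request:
move_arm:
  series:
    - [[0.001,-0.002,-0.04],[0,0,0],1]
    - [[0,0,-0.031],[0,0,0],1]
    - [[0,0,0],[0,0,0],1]
    - [[0,0,0],[0,0,0],0]
    - [[0,0,0],[0,0,0],0]

```text
t: 22.95
tcp_pos: [0.5199, 0.0002, 0.0488]
tcp_rot: [[-0.0, 1.0, 0.003], [1.0, 0.0, -0.0], [-0.0, 0.003, -1.0]]
force: [-0.8, -0.1, 0.8]
opening: 0.0779
gripper_force: 0.0
```

Request:
move_arm:
  series:
    - [[0,0,0],[0,0,0],0]
    - [[0,0,0],[0,0,0],0]
    - [[0,0,0],[0,0,0],0]
    - [[0,0,0],[0,0,0],0]

```text
t: 23.35
tcp_pos: [0.5176, 0.0005, 0.0481]
tcp_rot: [[-0.001, 1.0, -0.001], [1.0, 0.001, -0.0], [-0.0, -0.001, -1.0]]
force: [-3.0, -0.2, 6.4]
opening: 0.0598
gripper_force: 44.9
```

Request:
move_arm:
  series:
    - [[0,0,0.02],[0,0,0],0]
    - [[0,0,0.04],[0,0,0],0]
    - [[0,0,0.05],[0,0,0],0]
    - [[0,0,0.05],[0,0,0],0]
    - [[0,0,0.05],[0,0,0],0]

```text
t: 23.85
tcp_pos: [0.5173, 0.0007, 0.205]
tcp_rot: [[-0.001, 1.0, -0.003], [1.0, 0.001, 0.0], [0.0, -0.003, -1.0]]
force: [0.9, -0.2, -6.3]
opening: 0.06
gripper_force: 44.8
```

Request:
move_arm:
  series:
    - [[0,0,0.05],[0,0,0],0]
    - [[0,0,0.04],[0,0,0],0]
    - [[0,0,0.02],[0,0,0],0]
    - [[0,0,0],[0,0,0],0]
    - [[0,0,0],[0,0,0],0]

```text
t: 24.35
tcp_pos: [0.5175, 0.0006, 0.2856]
tcp_rot: [[-0.001, 1.0, -0.003], [1.0, 0.001, 0.0], [0.0, -0.003, -1.0]]
force: [0.0, -0.0, -5.9]
opening: 0.0596
gripper_force: 44.8
```

Request:
move_arm:
  series:
    - [[0,0,0],[0,0,0],0]
    - [[0,0,0],[0,0,0],0]
    - [[0,0,0],[0,0,0],0]
    - [[0,0,0],[0,0,0],0]
    - [[0,0,0],[0,0,0],0]

```text
t: 24.85
tcp_pos: [0.5184, 0.0006, 0.287]
tcp_rot: [[-0.001, 1.0, -0.0], [1.0, 0.001, 0.0], [0.0, -0.0, -1.0]]
force: [-0.3, 0.7, -7.1]
opening: 0.0595
gripper_force: 44.8
```

```bash
python3 - <<'E'
from h import *
c=eyes.capture("side");cv2.imwrite("pics/fin.png",c[60:380,150:470]);s=r.read_state();print(s["tcp_pos"],s["force"],s["gripper_force"],np.abs(s["joint_velocities"]).max())
E
```

```text
[0.51842528 0.00059034 0.28709464] [ 0.64655978  0.04183495 -6.80316474] 44.84407603740692 0.0026402583032324248
```

View pics/fin.png

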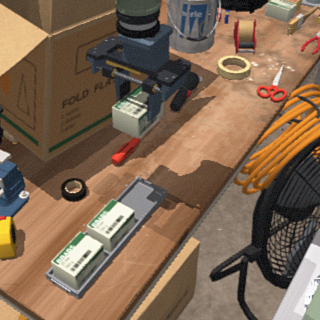

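The final view shows the heavy carton held level and well above the table at about (133,110), with bay_3 empty. The two light cartons lie flat at about (75,262) and (110,222). Handing in.

```bash
python3 -c "
from bench import r
print(r.close_job())"
```

```text
the job is handed in; nothing more can be done
None
```

The job is handed in, with no verdict shown: the heaviest carton (carton 3 by my numbering, about 6.6 N) is held level with its centre about 27 cm up, and the two lighter ones (about 2.3 N and 3.2 N) lie flat in bays 1 and 2; I viewed 11 pictures, one over the limit of 10.

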